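# Push the stray tin back into the rack and close up the row

### The job

One small tomato tin has been left standing in front of the tin rack. Push it along the worktop into the gap between the two tins in the rack, until it stands against the back board, and then push the rack's sliding metal stop along until all three tins stand close together, without gaps, between the stop and the wooden end cheek. Only push: pick nothing up, knock no tin over, and leave the mug, the blue bowl and the two cruets where they are.

Things in the scene. Friction and masses are not known exactly. Their poses are not given: they have to be found in the camera images.
- tin_rack: Tin rack, fixed to the worktop. Origin on the worktop; x to the back, y left along the row, z up; all numbers below are in this frame. Front and floor are open: the tins stand on the worktop itself. Behind its back board there is only a flat metal foot, 5 mm high, to x = +85 mm, and two small brackets.
- back_board (a point): Middle of the front face of the rack's bamboo back board, at x = +30 mm, 30 mm above the worktop; axes parallel to the rack's. The board is 14 mm thick, runs from y = -205 to +194 mm and carries an aluminium track on its upper edge, top at z = 56 mm.
- end_cheek (a point): Middle of the inner face of the wooden end cheek at the rack's left end, at y = +180 mm, 30 mm above the worktop; axes parallel to the rack's. The cheek is 14 mm thick, reaches from x = -42 to +44 mm and is 59 mm high.
- row_stop (a joint): Travel in m of the sliding metal stop along the track towards the end cheek (rack's +y). Its rubber face that meets the tins lies at y = -135 mm + travel; range 0 to 0.150. It slides with about 2 N of friction and stays where it is left. With the three tins tight in the row the travel is about 0.124.
- stop_face (a point): Centre of the stop's rubber face that meets the tins (its +y side), 33 mm above the worktop; axes parallel to the rack's. The upright steel plate is 7 mm thick with the rubber and reaches from x = -49 to +27 mm in the rack's frame, up to z = 63 mm.
- stop_back (a point): Where to push the stop: middle of the flat outer face of its steel plate (its -y side), 33 mm above the worktop, at x = -12 mm in the rack's frame; axes parallel to the rack's. A saddle 34 mm long behind this face rides on the track, at x = +25 to +49 mm, z = 44 to 63 mm.
- stray_tin: The small tomato tin (red and white label, upright cylinder) that stands in front of the rack: diameter 57 mm, 72 mm high, about 0.18 kg. Origin: centre of its underside.
- row_tin: The same kind of small tomato tin (diameter 57 mm, 72 mm high, about 0.18 kg), standing in the rack beside the stop, against the back board or a few mm off it. Origin: centre of its underside.
- green_tin: A low, wide green tin (diameter 75 mm, 58 mm high, about 0.26 kg), standing in the rack near the end cheek, against the back board or a few mm off it. Origin: centre of its underside. The gap between it and the small tin in the rack is 93 to 126 mm wide.
- mug: Bystander: blue striped mug, 85 mm wide (121 mm with handle), 93 mm high. Origin: centre of its underside.
- blue_bowl: Bystander: small blue bowl, diameter 105 mm, 51 mm high. Origin: centre of its underside.
- oil_cruet: Bystander: glass cruet with cork and yellow oil, 88 mm wide, 165 mm high. Origin: centre of its underside.
- vinegar_cruet: Bystander: glass cruet with cork and pink vinegar, 88 mm wide, 165 mm high. Origin: centre of its underside.
Things that resemble listed ones, but are neither listed nor needed, are in the scene too. Leave any purple look-alike of the stray_tin alone.

How it is judged:
By the outcome, as a careful person would: the job done as asked, in the order asked, and still so for the second after the job is handed in, with the robot touching nothing.
It also fails if it takes over 61 s, if anything falls off the work surface, if the arm or the gripper's body presses on something with over 40 N, if the wrist force passes 120 N, or if a joint passes its speed limit or range.

### The arm

A 6-joint arm with a two-finger parallel gripper is mounted at the origin on a cart in front of the work surface, level with it; the furniture and walls round the work are solid. World frame = base frame: x ahead of the robot, y to its left, z up, the work surface at z = 0. Lengths are in m, angles in rad, forces in N, time in s.
With the tool pointing down it reaches from about 0.35 to 0.775 m from the base axis. Payload 7.3 kg.
Tool frame: the origin (TCP) lies on the centre line of the jaws, within the pads' length; the fingertips stand 17 mm ahead of it and the grasp point (between the pads) lies 2 mm behind it (robot.tcp_to_tips is the distance from the TCP to the fingertips, in m); z points along the fingers, y is the line along which they close (so a half turn about z gives the same grasp; the last joint's range is limited). The gripper opens to 92 mm and grips with 3 to 60 N. Pads are 19 mm wide; open, the fingers measure 130 mm over their backs; the gripper's body (75 mm by 190 mm) begins 47 mm behind the grasp point.
Start: joints at [1.058, 0.342, 1.524, -0, 1.275, -0.146], TCP at [0.188, 0.49, 0.244] pointing down, gripper open.
Joint ranges: [-2.53, 2.53], [-0.77, 2.02], [0.04, 2.7], [-1, 4.14], [0.28, 2.66], [-3.11, 3.11]. Speed limits (rad/s): [2.57, 2.57, 3.14, 3.14, 3.14, 3.14].

### API

Orientations are given as [roll, pitch, yaw] about the fixed x, y, z axes, in that order (R = Rz(yaw) Ry(pitch) Rx(roll)).
In Python, from cell import robot gives the robot as it stands. The module is installed in compiled form; this text tells all that it offers.
- The arm moves only by the tool carry_out, never from a script. Its argument "commands" is a list of rows, each a list of 3 entries, a list of its own where there are three numbers: the shift along the tool's x, y, z in m, then the turn about the tool's z in rad, then the opening, from 0 (shut) to 1 (fully open). In form: [[[dx, dy, dz], yaw, claw], ...]. A call has 1 to 20 rows; each row shifts and turns the commanded pose from where the row before left it, along the tool's axes as they then stand; what a row does not reach is not made up. A row lasts 1/8 s, in which the tool goes at most 62.5 mm and 10.7 degrees, less where a joint would pass 70% of its speed; a pose out of reach is approached as far as the arm can. A call is refused whole if a number of a shift passes 0.0625 or a number of a turn 0.188, either way. A call with a gripper value outside its range is refused whole. The fingers move at their own pace and stop on an object; "newtons" is the grip in N (left out, the last holds). Time passes only in rows, so rows that do not move let the fingers close. It gives the time, the measured TCP pose, the force, the opening and the grip force at its end, in the units of the state.
- robot.observe(): the state, without advancing time (a new reading comes with each control period).
- robot.read_camera(name): name is "scene" or "top"; returns a dict with "pixels" (384x512x3 uint8, red, green, blue), "fx", "fy", "cx", "cy" (pixels), "k1" (the pictures are not rectified: a ray, as slopes to the right and down, at radius r is drawn at 1 + k1 r^2 times it, then the intrinsics apply), "view" (4x4, takes a point from world to camera coordinates). Camera axes: x right, y up, looking along -z (the intrinsics and any distortion apply to the point x, -y, -z); pixel columns grow to the right and rows downward; lengths in m; the calibration is good to about 2 mm. A picture is of the moment at which its call begins. There is no depth.
- robot.hand_in(): hands the job in; it is judged then, once.
Trained networks look in a picture, given as the dict that the camera call returned (one of the last four; its "shot" number tells which), for a name from the list of things; names that differ only in an ending like _2 or _b are one class to them, and where a whole thing is asked for, a point or a joint stands for the part that bears it (a point fixed in the world has none). Each returns a list of dicts, best first, with "p" (0 to 1); they miss things now and then, are a little off and sometimes report something else, mostly with a low value. They report only what shows in the picture. A call takes as long as a camera call. They do not tell look-alikes from the thing itself.
- robot.find_in(picture, name): "at" ([column, row] in pixels, amid what is visible of it).
- robot.tip_of(picture, name): "at" ([column, row] in pixels: a listed point, or the origin of a listed thing).
The state is a dict: "time": time; "qpos": joint angles; "qvel": joint speeds; "joint_efforts": joint torques, N m; "tool_pos": TCP position; "tool_rot": TCP orientation; "contact_force": force on the tool from outside, world axes, zero at the start; "torque": the same for the moment, N m; "opening": finger opening in m; "grip_force": force on a finger pad.
Only numpy, scipy, OpenCV 4.12 (cv2) and the standard library are available. Lean on these libraries where they do the work, as an engineer would, in place of code of your own. Each camera call takes 0.05 s, during which the arm holds its last target. There are 200 camera calls.

## Working session

There is one attempt and no reset: what is moved stays moved. The work goes in short steps, Python scripts to look and compute and a tool call to move; the robot and the scene stay as the last step left them, time stands still between calls to the robot, and variables do not carry over. Pictures are saved under pics/ and viewed, at most 10 in all, crops included, and the job is handed in when it is done.

Besides the shell and the picture viewer there is one more tool, called as name(argument=value, ...), one argument or row to a line, values as JSON. carry_out: Moves the arm, as the interface text tells. Its arguments: {"type":"object","properties":{"commands":{"type":"array"},"newtons":{"type":"number"}},"required":["commands"]}

```bash
mkdir -p pics
cat > h.py <<'E'
import numpy as np, cv2
from cell import robot
def ray(p,uv):
    K=np.array([[p['fx'],0,p['cx']],[0,p['fy'],p['cy']],[0,0,1.]])
    x,y=((uv[0]-p['cx'])/p['fx'],(uv[1]-p['cy'])/p['fy'])
    rd=np.hypot(x,y); r=rd
    for _ in range(20): r=rd/(1+p['k1']*r*r)
    s=r/rd if rd>0 else 1
    V=np.array(p['view']); R=V[:3,:3];t=V[:3,3]
    return -R.T@t, R.T@np.array([x*s,-y*s,-1.])
def onplane(p,uv,z):
    o,d=ray(p,uv); return o+d*(z-o[2])/d[2]
def proj(p,X):
    V=np.array(p['view']); c=V[:3,:3]@np.array(X)+V[:3,3]
    x,y=c[0]/-c[2],-c[1]/-c[2]; f=1+p['k1']*(x*x+y*y)
    return np.array([p['fx']*x*f+p['cx'],p['fy']*y*f+p['cy']])
def save(p,n): cv2.imwrite('pics/'+n,cv2.cvtColor(p['pixels'],cv2.COLOR_RGB2BGR))
Z=dict(back_board=.03,end_cheek=.03,stop_face=.033,stop_back=.033)
E
python3 - <<'E'
from h import *
np.set_printoptions(precision=3,suppress=True)
for c in('top','scene'):
    p=robot.read_camera(c); save(p,c+'0.png')
    for n in 'tin_rack back_board end_cheek stop_face stop_back stray_tin green_tin mug blue_bowl oil_cruet'.split():
        for r in robot.tip_of(p,n)[:5]:
            if r['p']>.2: print(c,n,round(r['p'],2),np.round(r['at']),onplane(p,r['at'],Z.get(n,0))[:2])
print(robot.observe())
E
```

```text
top tin_rack 0.83 [215. 186.] [0.558 0.063]
top back_board 0.91 [224. 178.] [0.577 0.035]
top end_cheek 0.67 [165. 163.] [0.619 0.216]
top end_cheek 0.59 [254. 203.] [ 0.502 -0.055]
top stop_face 0.75 [253. 198.] [ 0.517 -0.053]
top stop_back 0.69 [254. 206.] [ 0.493 -0.057]
top stray_tin 0.93 [279. 232.] [ 0.422 -0.132]
top stray_tin 0.77 [237. 252.] [ 0.362 -0.01 ]
top stray_tin 0.71 [200. 222.] [0.446 0.104]
top stray_tin 0.56 [147. 252.] [0.355 0.255]
top green_tin 0.93 [174. 175.] [0.591 0.19 ]
top mug 0.68 [130. 206.] [0.492 0.317]
top blue_bowl 0.98 [357. 212.] [ 0.491 -0.366]
top oil_cruet 0.61 [391. 158.] [ 0.661 -0.474]
scene tin_rack 0.97 [244. 198.] [0.558 0.057]
scene back_board 0.68 [254. 192.] [0.587 0.027]
scene end_cheek 0.61 [232. 170.] [0.639 0.224]
scene stop_face 0.74 [252. 206.] [ 0.514 -0.042]
scene stop_back 0.68 [252. 209.] [ 0.502 -0.056]
scene stray_tin 0.94 [252. 234.] [ 0.425 -0.134]
scene stray_tin 0.82 [180. 197.] [0.374 0.245]
scene stray_tin 0.74 [218. 226.] [ 0.368 -0.009]
scene stray_tin 0.58 [217. 204.] [0.452 0.1  ]
scene green_tin 0.73 [229. 183.] [0.587 0.184]
scene mug 0.65 [195. 182.] [0.487 0.301]
scene mug 0.51 [232. 170.] [0.669 0.26 ]
scene blue_bowl 0.78 [309. 258.] [ 0.48  -0.352]
scene oil_cruet 0.97 [366. 249.] [ 0.655 -0.458]
{'time': 1.1, 'qpos': array([ 1.058,  0.342,  1.524, -0.   ,  1.275, -0.146]), 'qvel': array([-0.   , -0.   ,  0.   , -0.001, -0.   , -0.001]), 'joint_efforts': array([ -0.001, -43.114, -24.448,   0.072,   0.049,  -0.   ]), 'tool_pos': array([0.188, 0.49 , 0.244]), 'tool_rot': array([3.141, 0.   , 2.775]), 'contact_force': array([-0.016,  0.578,  0.362]), 'torque': array([ 0.021, -0.006, -0.007]), 'grip_force': 0.0, 'opening': 0.09200276010412241}
```

Run:
```python
import cv2
a=cv2.imread('pics/top0.png')[120:290,90:350]
cv2.imwrite('pics/top0c.png',cv2.resize(a,None,fx=3,fy=3,interpolation=cv2.INTER_CUBIC))
```

```text
(no output)
```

View pics/top0c.png

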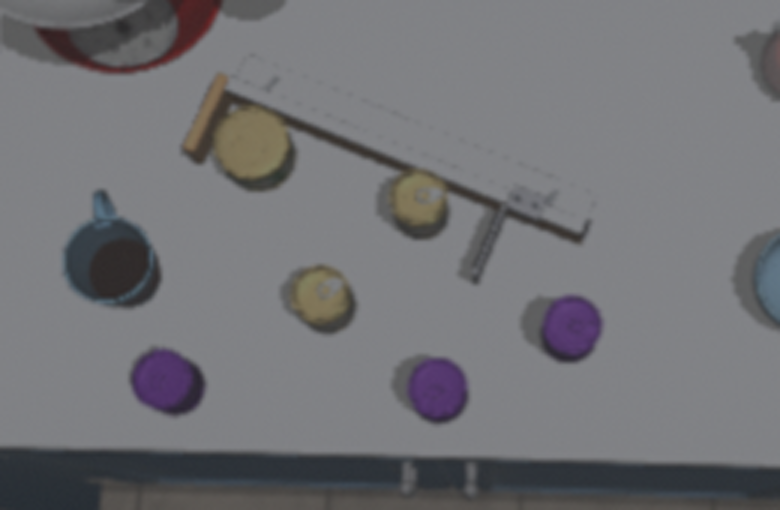

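View pics/scene0.png

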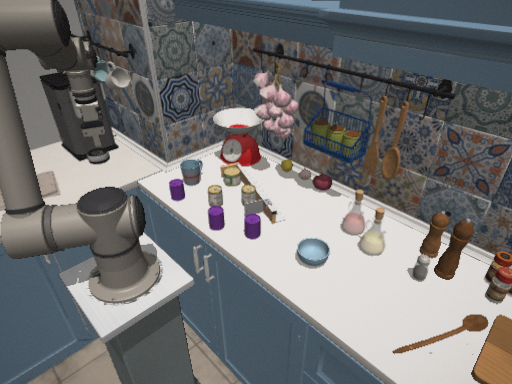

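The stray candidates in the top picture are the yellow-lidded tin at (197,219) and three purple ones at (145,247), (236,250) and (280,229). The yellow-lidded one fits: it looks like the tin in the rack at (230,187) and stands in front of the rack's gap. I'll fit the rack pose and confirm both in an enlarged overlay.

```bash
cat > fit.py <<'E'
from h import *
from scipy.optimize import least_squares
def lids(p):
    """yellow lids (tin tops) -> list of (area, uv centroid)"""
    hsv=cv2.cvtColor(p['pixels'],cv2.COLOR_RGB2HSV)
    m=cv2.inRange(hsv,(15,60,60),(35,255,255)); m=cv2.morphologyEx(m,cv2.MORPH_CLOSE,np.ones((5,5)))
    n,l,s,c=cv2.connectedComponentsWithStats(m)
    return [(int(s[i,4]),c[i]) for i in range(1,n) if s[i,4]>60]
def W(T,X): # rack->world
    c,s=np.cos(T[2]),np.sin(T[2]); X=np.asarray(X,float)
    return np.array([T[0]+c*X[0]-s*X[1],T[1]+s*X[0]+c*X[1],X[2]])
def toR(T,w):
    c,s=np.cos(T[2]),np.sin(T[2]); d=np.asarray(w)[:2]-T[:2]
    return np.array([c*d[0]+s*d[1],-s*d[0]+c*d[1]])
E
python3 - <<'E'
from fit import *
np.set_printoptions(precision=4,suppress=True)
p=robot.read_camera('top'); q=robot.read_camera('scene')
obs=[]
# hand-picked top picks (crop/3 + offset), rack coords
o=np.array([90,120])
for uv,X in [((226,75),(.044,.187,.059)),((193,155),(-.042,.187,.059)),((580,240),(.032,-.205,.056)),((230,93),(.03,.18,.056))]:
    obs.append((p,np.array(uv)/3+o,X,1))
for pic in(p,q):
    for n,X in dict(tin_rack=(0,0,0),back_board=(.03,0,.03)).items():
        r=robot.tip_of(pic,n)
        if r: obs.append((pic,np.array(r[0]['at']),X,.7))
f=lambda T:np.concatenate([w*(proj(a,W(T,X))-uv) for a,uv,X,w in obs])
s=least_squares(f,[.558,.06,-.4],loss='soft_l1'); T=s.x; print(T,f(T).reshape(-1,2)); np.save('T.npy',T)
for a,uv in lids(p): print(a,uv,onplane(p,uv,.072)[:2],toR(T,onplane(p,uv,.072)),toR(T,onplane(p,uv,.058)))
g=cv2.cvtColor(p['pixels'],cv2.COLOR_RGB2BGR)[135:255,130:300]
g=cv2.resize(cv2.convertScaleAbs(g,alpha=1.5),None,fx=4.6,fy=4.6,interpolation=cv2.INTER_CUBIC)
def line(pts,col):
    P=[tuple(((proj(p,W(T,x))-(130,135)+.5)*4.6-.5).astype(int)) for x in pts]
    for a,b in zip(P,P[1:]): cv2.line(g,tuple(map(int,a)),tuple(map(int,b)),col,1)
line([(.03,.18,.056),(.03,-.205,.056),(.044,-.205,.056),(.044,.194,.056)],(0,255,0))
line([(.085,.194,0),(.085,-.205,0)],(255,255,0))
line([(-.042,.18,.059),(.044,.18,.059),(.044,.194,.059),(-.042,.194,.059),(-.042,.18,.059)],(0,0,255))
line([(-.049,-.135,.063),(.027,-.135,.063),(.027,-.142,.063),(-.049,-.142,.063),(-.049,-.135,.063)],(255,0,255))
cv2.imwrite('pics/ov1.png',g)
E
```

```text
[ 0.5554  0.052  -0.3786] [[ 0.7061  0.4395]
 [-0.8214 -0.5546]
 [ 3.0286 -0.0013]
 [-0.3312 -0.222 ]
 [ 1.6128 -0.1156]
 [-0.6085 -0.158 ]
 [-1.4396 -0.0119]
 [-2.6996 -2.6767]]
239 [211.2762  94.1297] [0.8265 0.0807] [0.2413 0.1269] [0.2466 0.1304]
650 [169.5554 164.9277] [0.6019 0.1932] [-0.0089  0.1483] [-0.0062  0.1521]
230 [228.5609 185.6913] [0.544  0.0187] [ 0.0018 -0.0352] [ 0.0046 -0.0333]
254 [196.1142 218.3701] [0.4458 0.1078] [-0.1225  0.0113] [-0.1209  0.0137]
```

View pics/ov1.png

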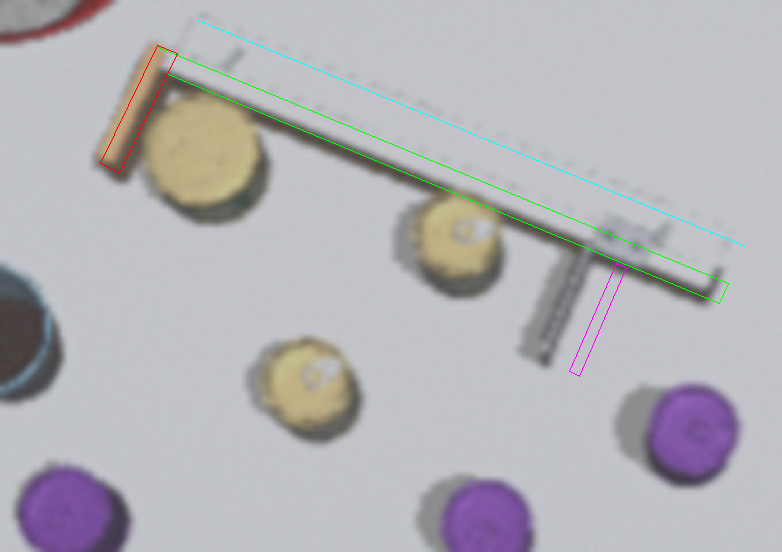

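The overlay confirms that the red/white yellow-lidded tin at (196,218) is the stray one; the purple ones stay. The rack fit is a few mm off, so I'll enlarge its ends to refine it.

Run:
```python
from fit import *
p=robot.read_camera('top'); V=np.array(p['view']); print('cam',-V[:3,:3].T@V[:3,3],p['k1'],p['fx'])
im=cv2.convertScaleAbs(cv2.cvtColor(p['pixels'],cv2.COLOR_RGB2BGR),alpha=1.6)
def c(u,v,w,h,k):
    g=cv2.resize(im[v:v+h,u:u+w],None,fx=k,fy=k,interpolation=cv2.INTER_CUBIC)
    for i in range(0,w,5): cv2.line(g,(i*k+k//2,0),(i*k+k//2,4 if i%10 else 9),(0,0,255),1); 
    for i in range(0,w,10): cv2.putText(g,str(u+i),(i*k+3,22),0,.4,(0,0,255),1)
    for j in range(0,h,10): cv2.line(g,(0,j*k+k//2),(9,j*k+k//2),(0,0,255),1); cv2.putText(g,str(v+j),(10,j*k+12),0,.4,(0,0,255),1)
    return g
a=c(145,135,49,50,8); b=c(240,175,49,50,8)
cv2.imwrite('pics/z.png',np.hstack([a,b]))
```

```text
cam [ 0.21056431 -0.05507654  1.46195745] 0.06732286948375084 493.13316027290057
```

View pics/z.png

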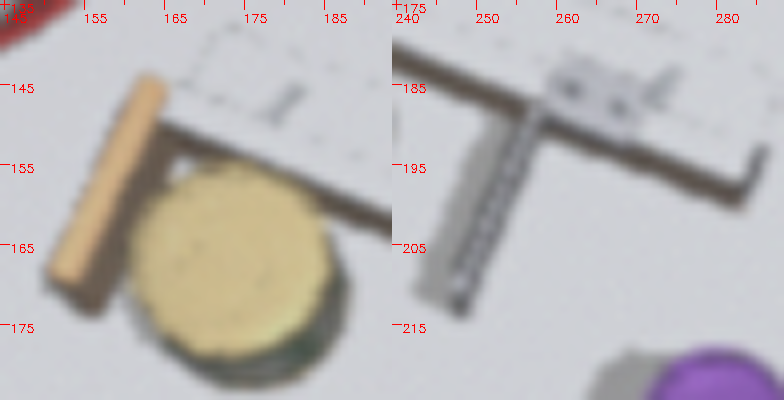

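Run:
```python
from fit import *
np.set_printoptions(precision=4,suppress=True)
p=robot.read_camera('top')
obs=[((162.25,143.9),(.044,.194,.059)),((165.5,145.25),(.044,.18,.059)),((150.4,168.5),(-.042,.194,.059)),((154.5,170),(-.042,.18,.059)),
((283.25,200.5),(.03,-.205,0)),((286.1,193),(.044,-.205,.05)),((156.5,174),(-.042,.18,0))]
f=lambda T:np.concatenate([proj(p,W(T,X))-uv for uv,X in obs])
s=least_squares(f,[.558,.06,-.4],loss='soft_l1',f_scale=.5); T=s.x; print(T,f(T).reshape(-1,2)); np.save('T.npy',T)
for uv in((239.5,182.75),(239.5,179.5)): print('band',toR(T,onplane(p,uv,0)),toR(T,onplane(p,uv,.056)))
for a,uv in lids(p): print(a,onplane(p,uv,.072)[:2],toR(T,onplane(p,uv,.072)),toR(T,onplane(p,uv,.058)))
for uv in((256.1,188.25),(247,212)): print('stop',toR(T,onplane(p,uv,.063)),toR(T,onplane(p,uv,0)))
hsv=cv2.cvtColor(p['pixels'],cv2.COLOR_RGB2HSV)
m=cv2.inRange(hsv,(130,80,40),(160,255,255)); n,l,st,c=cv2.connectedComponentsWithStats(m)
for i in range(1,n):
    if st[i,4]>60: w=onplane(p,c[i],.072); print('purple',w[:2],toR(T,w))
for n in('mug','oil_cruet','vinegar_cruet'):
    for r in robot.tip_of(p,n)[:2]: print(n,r['p'],toR(T,onplane(p,r['at'],0)))
print(W(T,(-.2,.03,0)),W(T,(0,-.2,0)))
```

```text
[ 0.5635  0.057  -0.3629] [[-0.5082 -1.166 ]
 [ 0.5457 -0.8054]
 [-0.8047  0.0206]
 [-0.5556  0.2665]
 [ 0.1926  0.2353]
 [ 0.1806 -0.0772]
 [ 1.1663  1.3841]]
band [ 0.0314 -0.0604] [ 0.0191 -0.0669]
band [ 0.0409 -0.0564] [ 0.0282 -0.0631]
238 [0.8265 0.0809] [0.2374 0.1157] [0.2427 0.1191]
649 [0.6026 0.193 ] [-0.0117  0.141 ] [-0.0089  0.1447]
230 [0.5441 0.0187] [-0.0045 -0.0427] [-0.0016 -0.0408]
252 [0.4458 0.1077] [-0.128   0.0055] [-0.1264  0.0079]
stop [ 0.0206 -0.1188] [ 0.0346 -0.1138]
stop [-0.0545 -0.121 ] [-0.0439 -0.1161]
purple [ 0.423  -0.1321] [-0.0642 -0.2267]
purple [0.3627 0.25  ] [-0.2562  0.1091]
purple [ 0.3603 -0.0069] [-0.1672 -0.1318]
mug 0.63 [-0.1595  0.213 ]
mug 0.17 [ 0.2918 -0.346 ]
oil_cruet 0.83 [ 0.2913 -0.4539]
oil_cruet 0.65 [-0.0087  0.0065]
vinegar_cruet 0.93 [ 0.2776 -0.3396]
[0.3871 0.1561 0.    ] [ 0.4925 -0.1299  0.    ]
```

carry_out(
  commands=[
    [[0,0,0],-0.155,0.35],
    [[0,0,0],-0.155,0.35],
    [[-0.0224,-0.0367,0],0,0.35],
    [[-0.0224,-0.0367,0],0,0.35],
    [[-0.0224,-0.0367,0],0,0.35],
    [[-0.0224,-0.0367,0],0,0.35],
    [[-0.0224,-0.0367,0],0,0.35],
    [[-0.0224,-0.0367,0],0,0.35],
    [[-0.0224,-0.0367,0],0,0.35],
    [[-0.0224,-0.0367,0],0,0.35],
    [[-0.0224,-0.0367,0],0,0.35],
    [[-0.0224,-0.0367,0],0,0.35],
    [[0,0,0],0,0.35],
    [[0,0,0],0,0.35],
  ],
)

```text
time: 3.4
tool_pos: [0.3907, 0.1113, 0.2437]
tool_rot: [3.141, -0.0, 3.084]
contact_force: [-0.5, -0.4, 0.2]
opening: 0.0322
grip_force: 0.0
```

carry_out(
  commands=[
    [[0,0,0.04],0,0.35],
    [[0,0,0.04],0,0.35],
    [[0,0,0.04],0,0.35],
    [[0,0,0.04],0,0.35],
    [[0,0,0.03],0,0.35],
    [[0,0,0.018],0,0.35],
    [[0,0,0],0,0.35],
    [[0,0,0],0,0.35],
  ],
)

```text
time: 4.4
tool_pos: [0.3913, 0.1117, 0.0364]
tool_rot: [3.141, 0.001, 3.086]
contact_force: [-0.4, 0.1, -0.3]
opening: 0.0319
grip_force: 0.0
```

Run:
```python
from h import *
p=robot.read_camera('top'); 
a=cv2.cvtColor(p['pixels'],cv2.COLOR_RGB2BGR)[130:280,110:310]
cv2.imwrite('pics/t1.png',cv2.resize(a,None,fx=3.5,fy=3.5,interpolation=cv2.INTER_CUBIC))
```

```text
(no output)
```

View pics/t1.png

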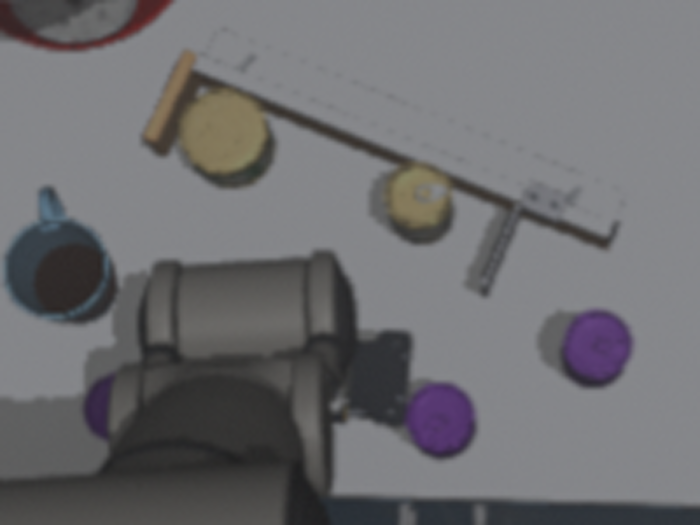

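carry_out(
  commands=[
    [[-0.008,0,0],0,0.35],
    [[-0.008,0,0],0,0.35],
    [[-0.006,0,0],0,0.35],
    [[-0.006,0,0],0,0.35],
    [[-0.008,0,0],0,0.35],
    [[-0.008,0,0],0,0.35],
    [[-0.008,0,0],0,0.35],
    [[-0.008,0,0],0,0.35],
    [[-0.008,0,0],0,0.35],
    [[-0.008,0,0],0,0.35],
    [[-0.008,0,0],0,0.35],
    [[-0.008,0,0],0,0.35],
    [[-0.008,0,0],0,0.35],
    [[-0.008,0,0],0,0.35],
    [[-0.008,0,0],0,0.35],
    [[-0.008,0,0],0,0.35],
    [[-0.004,0,0],0,0.35],
    [[0,0,0],0,0.35],
  ],
)

```text
time: 6.7
tool_pos: [0.5193, 0.1037, 0.0357]
tool_rot: [3.141, 0.001, 3.085]
contact_force: [0.0, -0.5, 0.6]
opening: 0.0322
grip_force: 0.0
```

Run:
```python
from fit import *
np.set_printoptions(precision=4,suppress=True)
T=np.load('T.npy'); o=robot.observe(); print(o['tool_pos'],toR(T,o['tool_pos']),o['contact_force'])
p=robot.read_camera('top'); q=robot.read_camera('scene')
for a,uv in lids(p): print(a,uv,toR(T,onplane(p,uv,.072)))
g=[cv2.resize(cv2.cvtColor(i['pixels'],cv2.COLOR_RGB2BGR)[s],(390,390),interpolation=cv2.INTER_CUBIC) for i,s in((p,np.s_[130:260,140:270]),(q,np.s_[150:250,180:280]))]
cv2.imwrite('pics/t2.png',np.hstack(g))
```

```text
[0.5193 0.1037 0.0357] [-0.0578  0.0279] [ 0.0103 -0.5405  0.5904]
248 [211.2903  94.4637] [0.2365 0.1151]
80 [158.1375 156.675 ] [-0.0021  0.1821]
77 [233.0649 184.3377] [ 0.0041 -0.0533]
```

View pics/t2.png

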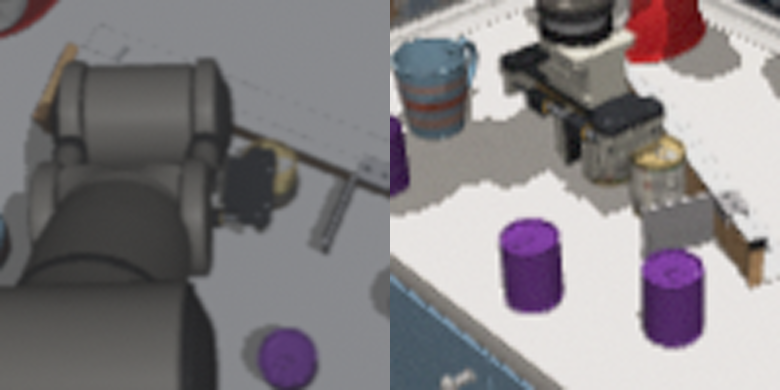

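Run:
```python
from fit import *
np.set_printoptions(precision=4,suppress=True)
T=np.load('T.npy'); o=robot.observe(); t=o['tool_pos']
q=robot.read_camera('scene')
d=np.array([.998,-.057,0]); l=np.array([.057,.998,0])
c=t+d*.033
for n,X in dict(tin0=(*c[:2],0),tin1=(*c[:2],.072),L=t+l*.025+[0,0,-.017],R=t-l*.025+[0,0,-.017],row=W(T,(-.0045,-.0427,.072))).items(): print(n,proj(q,X),(proj(q,X)-(180,150))*3.9+(390,0))
for r in robot.tip_of(q,'stray_tin'): print(r['p'],r['at'],toR(T,onplane(q,r['at'],0)))
for a,uv in lids(q): print(a,uv,toR(T,onplane(q,uv,.072)))
```

```text
tin0 [235.3558 194.1169] [605.8875 172.0558]
tin1 [234.6919 179.5233] [603.2983 115.1409]
L [225.2229 190.7409] [566.3693 158.8895]
R [232.519  195.9075] [594.8239 179.0394]
row [247.0579 188.31  ] [651.526  149.4091]
0.77 [215.4, 223.4] [-0.1627 -0.1158]
0.72 [251.1, 234.2] [-0.063  -0.2256]
0.53 [236.3, 195.1] [-0.0256  0.0294]
0.52 [177.7, 197.0] [-0.254   0.1124]
245 [276.2816  70.1102] [0.8112 1.401 ]
66 [214.8485  73.4091] [0.3533 1.5109]
70 [397.3571  74.8143] [1.5587 0.9216]
1841 [388.4796 149.2998] [0.7201 0.0033]
890 [333.1011 137.4674] [0.5558 0.2139]
110 [286.4727 165.0455] [0.2204 0.0601]
120 [250.1583 190.6917] [ 0.0003 -0.0631]
72 [358.9444 194.8472] [ 0.3694 -0.253 ]
96 [269.2708 213.8021] [ 0.0071 -0.2266]
75 [379.2933 213.4933] [ 0.3646 -0.3777]
352 [433.9347 234.3324] [ 0.4548 -0.5379]
83 [503.241  221.9036] [ 0.7172 -0.5793]
113 [492.9558 270.0177] [ 0.4902 -0.7238]
197 [496.8325 293.0051] [ 0.4253 -0.7877]
1942 [496.0324 354.7261] [ 0.2636 -0.9138]
```

carry_out(
  commands=[
    [[-0.006,0,0],0,0.35],
    [[-0.006,0,0],0,0.35],
    [[-0.006,0,0],0,0.35],
    [[-0.004,0,0],0,0.35],
    [[-0.002,0,0],0,0.35],
    [[0,0,0],0,0.35],
  ],
)

```text
time: 7.65
tool_pos: [0.5431, 0.1023, 0.0357]
tool_rot: [3.141, 0.0, 3.085]
contact_force: [0.2, -0.2, -0.4]
opening: 0.0322
grip_force: 0.1
```

carry_out(
  commands=[
    [[-0.0015,0,0],0,0.35],
    [[-0.0015,0,0],0,0.35],
    [[0,0,0],0,0.35],
  ],
)

```text
time: 8.02
tool_pos: [0.546, 0.1022, 0.0357]
tool_rot: [3.141, 0.0, 3.085]
contact_force: [-0.6, 0.7, -0.6]
opening: 0.032
grip_force: 0.3
```

carry_out(
  commands=[
    [[-0.0015,0,0],0,0.35],
    [[-0.0015,0,0],0,0.35],
    [[0,0,0],0,0.35],
  ],
)

```text
time: 8.4
tool_pos: [0.5475, 0.1021, 0.0356]
tool_rot: [-3.141, -0.003, 3.085]
contact_force: [-6.1, 0.1, 3.0]
opening: 0.032
grip_force: 3.0
```

carry_out(
  commands=[
    [[0.006,0,0],0,0.35],
    [[0.02,0,0],0,0.35],
    [[0.03,0,0],0,0.35],
    [[0.02,0,0],0,0.35],
    [[0,0,-0.03],0,0.35],
    [[0,0,-0.05],0,0],
    [[0,0,-0.05],0,0],
    [[0,0,0],0,0],
  ],
  newtons=20,
)

```text
time: 9.4
tool_pos: [0.4755, 0.1065, 0.1696]
tool_rot: [3.14, 0.01, 3.085]
contact_force: [-0.2, 0.6, -0.7]
opening: 0.0068
grip_force: 0.0
```

Run:
```python
from fit import *
np.set_printoptions(precision=4,suppress=True)
T=np.load('T.npy'); o=robot.observe(); print(o['tool_pos'],o['tool_rot'],o['qpos'])
X=W(T,(-.012,-.165,0)); d=X[:2]-o['tool_pos'][:2]
y=o['tool_rot'][2]; print('goal',X,'d',d,'tool',d@[np.cos(y),np.sin(y)],d@[np.sin(y),-np.cos(y)],'yaw goal',T[2]+3*np.pi/2)
q=robot.read_camera('scene')
for a,uv in lids(q): 
    w=toR(T,onplane(q,uv,.072))
    if abs(w).max()<.3: print(a,uv,w)
```

```text
[0.4755 0.1065 0.1696] [3.1404 0.0098 3.0849] [ 0.0629  0.3459  1.7433  0.0001  1.0426 -1.4512]
goal [ 0.4937 -0.0929  0.    ] d [ 0.0182 -0.1995] tool -0.029458476793446757 -0.19813309890654565 yaw goal 4.349511812588247
112 [286.5268 165.0982] [0.2204 0.0596]
490 [239.0082 178.6388] [-0.0082  0.0372]
96 [269.8438 214.0833] [ 0.0083 -0.2289]
```

carry_out(
  commands=[
    [[-0.006,-0.04,0],0,0],
    [[-0.006,-0.04,0],0,0],
    [[-0.006,-0.04,0],0,0],
    [[-0.006,-0.04,0],0,0],
    [[-0.005,-0.038,0],0,0],
    [[0,0,0],0.171,0],
    [[0,0,0],0.171,0],
    [[0,0,0],0.171,0],
    [[0,0,0],0.171,0],
    [[0,0,0],0.171,0],
    [[0,0,0],0.171,0],
    [[0,0,0],0.171,0],
    [[0,0,0],0.171,0],
    [[0,0,0],0.171,0],
    [[0,0,0],0.171,0],
    [[0,0,0],0.171,0],
    [[0,0,0],0,0],
    [[0,0,0],0,0],
  ],
)

```text
time: 11.7
tool_pos: [0.4903, -0.0929, 0.1649]
tool_rot: [-3.14, -0.0, 1.207]
contact_force: [1.0, -0.9, -0.3]
opening: 0.0002
grip_force: 0.0
```

Run:
```python
from fit import *
np.set_printoptions(precision=4,suppress=True)
T=np.load('T.npy'); o=robot.observe(); t=o['tool_pos']; print(t,o['tool_rot'],toR(T,t))
p=robot.read_camera('top'); q=robot.read_camera('scene')
for a,uv in lids(p): print(a,uv,toR(T,onplane(p,uv,.072)),toR(T,onplane(p,uv,.058)))
g=[cv2.resize(cv2.cvtColor(i['pixels'],cv2.COLOR_RGB2BGR)[s],(390,390),interpolation=cv2.INTER_CUBIC) for i,s in((p,np.s_[130:260,150:280]),(q,np.s_[150:250,190:290]))]
cv2.imwrite('pics/t3.png',np.hstack(g))
```

```text
[ 0.4903 -0.0929  0.1649] [-3.1402 -0.      1.207 ] [-0.0152 -0.1662]
249 [211.3414  94.4498] [0.2366 0.1149] [0.2419 0.1184]
676 [169.6021 164.6154] [-0.0114  0.1412] [-0.0086  0.1449]
227 [200.3877 173.9868] [-0.0033  0.0468] [-0.0004  0.0496]
108 [225.9259 183.6019] [-0.0017 -0.0333] [ 0.0012 -0.0313]
```

View pics/t3.png

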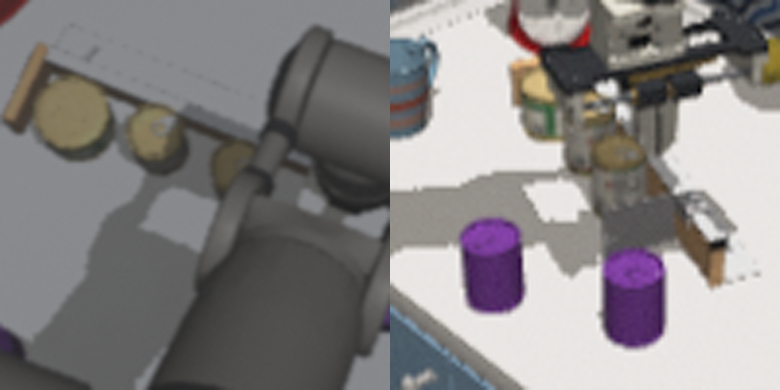

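carry_out(
  commands=[
    [[0,0.003,0.03],0,0],
    [[0,0,0.03],0,0],
    [[0,0,0.03],0,0],
    [[0,0,0.025],0,0],
    [[0,0,0.012],0,0],
    [[0,0,0],0,0],
  ],
)

```text
time: 12.55
tool_pos: [0.4932, -0.094, 0.0383]
tool_rot: [-3.14, -0.0, 1.204]
contact_force: [0.4, 0.2, -0.5]
opening: 0.0007
grip_force: 0.0
```

carry_out(
  commands=[
    [[0.006,0,0],0,0],
    [[0.006,0,0],0,0],
    [[0.006,0,0],0,0],
    [[0.006,0,0],0,0],
    [[0.006,0,0],0,0],
    [[0.006,0,0],0,0],
    [[0.006,0,0],0,0],
    [[0.006,0,0],0,0],
    [[0.006,0,0],0,0],
    [[0.006,0,0],0,0],
    [[0,0,0],0,0],
  ],
)

```text
time: 13.92
tool_pos: [0.5151, -0.0375, 0.0386]
tool_rot: [-3.142, -0.0, 1.204]
contact_force: [0.2, -0.2, 0.1]
opening: 0.0004
grip_force: 0.0
```

carry_out(
  commands=[
    [[0.005,0,0],0,0],
    [[0.005,0,0],0,0],
    [[0.005,0,0],0,0],
    [[0.005,0,0],0,0],
    [[0.005,0,0],0,0],
    [[0.005,0,0],0,0],
    [[0.005,0,0],0,0],
    [[0.005,0,0],0,0],
    [[0.005,0,0],0,0],
    [[0.005,0,0],0,0],
    [[0.005,0,0],0,0],
  ],
)

```text
time: 15.3
tool_pos: [0.5348, 0.0135, 0.0387]
tool_rot: [-3.142, 0.0, 1.204]
contact_force: [-0.5, -5.4, -3.4]
opening: 0.0004
grip_force: 2.3
```

Run:
```python
from fit import *
np.set_printoptions(precision=4,suppress=True)
T=np.load('T.npy'); o=robot.observe(); t=o['tool_pos']; print(t,o['tool_rot'],toR(T,t))
p=robot.read_camera('top'); q=robot.read_camera('scene')
for a,uv in lids(p): print(a,uv,toR(T,onplane(p,uv,.072)),toR(T,onplane(p,uv,.058)))
g=[cv2.resize(cv2.cvtColor(i['pixels'],cv2.COLOR_RGB2BGR)[s],(390,390),interpolation=cv2.INTER_CUBIC) for i,s in((p,np.s_[130:260,150:280]),(q,np.s_[150:250,190:290]))]
cv2.imwrite('pics/t4.png',np.hstack(g))
```

```text
[0.5348 0.0135 0.0387] [-3.1416  0.0001  1.2038] [-0.0113 -0.0509]
248 [211.3145  94.4597] [0.2366 0.115 ] [0.2419 0.1185]
670 [169.597  164.4597] [-0.011   0.1414] [-0.0082  0.1451]
```

View pics/t4.png

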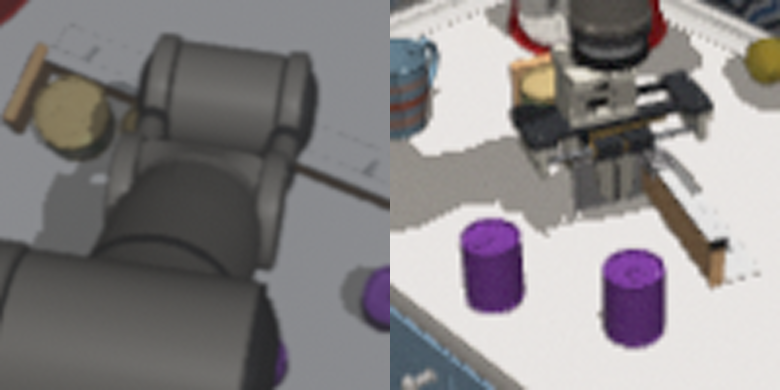

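carry_out(
  commands=[
    [[0.004,0,0],0,0],
    [[0.004,0,0],0,0],
    [[0.004,0,0],0,0],
    [[0.004,0,0],0,0],
    [[0.002,0,0],0,0],
  ],
)

```text
time: 16.02
tool_pos: [0.5411, 0.0298, 0.0388]
tool_rot: [-3.141, 0.001, 1.204]
contact_force: [-1.6, -7.7, -1.6]
opening: 0.0005
grip_force: 3.5
```

carry_out(
  commands=[
    [[0.0015,0,0],0,0],
    [[0.0015,0,0],0,0],
  ],
)

```text
time: 16.27
tool_pos: [0.5421, 0.0324, 0.0388]
tool_rot: [-3.141, 0.001, 1.204]
contact_force: [-0.6, -7.5, -0.3]
opening: 0.0004
grip_force: 3.5
```

carry_out(
  commands=[
    [[0.0015,0,0],0,0],
    [[0,0,0],0,0],
  ],
)

```text
time: 16.52
tool_pos: [0.5427, 0.034, 0.0388]
tool_rot: [-3.142, 0.0, 1.204]
contact_force: [-0.7, -5.1, -0.5]
opening: 0.0001
grip_force: 2.9
```

carry_out(
  commands=[
    [[0.0015,0,0],0,0],
    [[0.0015,0,0],0,0],
  ],
)

```text
time: 16.77
tool_pos: [0.5437, 0.0365, 0.0388]
tool_rot: [-3.141, 0.001, 1.204]
contact_force: [-3.6, -12.1, 0.6]
opening: 0.0005
grip_force: 6.5
```

carry_out(
  commands=[
    [[0.0015,0,0],0,0],
    [[0.001,0,0],0,0],
  ],
)

```text
time: 17.02
tool_pos: [0.5437, 0.0367, 0.0389]
tool_rot: [-3.14, 0.005, 1.204]
contact_force: [-6.0, -21.8, 3.5]
opening: 0.0001
grip_force: 11.7
```

carry_out(
  commands=[
    [[-0.004,0,0],0,0],
    [[-0.016,0,0],0,0],
    [[-0.04,0,0],0,0],
    [[-0.04,0,0],0,0],
    [[0,0,-0.04],0,0],
    [[0,0,-0.05],0,0],
    [[0,0,-0.05],0,0],
    [[-0.05,0,0],0,0],
    [[-0.05,0,0],0,0],
    [[-0.05,0,0],0,0],
    [[-0.05,0,0],0,0],
    [[0,0,0],0,0],
    [[0,0,0],0,0],
  ],
)

```text
time: 18.65
tool_pos: [0.437, -0.2402, 0.1787]
tool_rot: [-3.142, -0.001, 1.203]
contact_force: [-0.7, -0.5, 0.1]
opening: 0.0007
grip_force: 0.0
```

Run:
```python
from fit import *
np.set_printoptions(precision=4,suppress=True)
T=np.load('T.npy'); o=robot.observe(); t=o['tool_pos']; print(t)
p=robot.read_camera('top'); q=robot.read_camera('scene')
for a,uv in lids(p): print(a,uv,toR(T,onplane(p,uv,.072)),toR(T,onplane(p,uv,.058)))
g=[cv2.resize(cv2.convertScaleAbs(cv2.cvtColor(i['pixels'],cv2.COLOR_RGB2BGR)[s],alpha=1.4),(395,395),interpolation=cv2.INTER_CUBIC) for i,s in((p,np.s_[135:215,145:225]),(q,np.s_[150:230,190:270]))]
cv2.imwrite('pics/t5.png',np.hstack(g))
```

```text
[ 0.437  -0.2402  0.1787]
247 [211.2834  94.4291] [0.2366 0.1151] [0.2419 0.1186]
1199 [182.9666 168.4946] [-0.0074  0.1004] [-0.0045  0.1037]
```

View pics/t5.png

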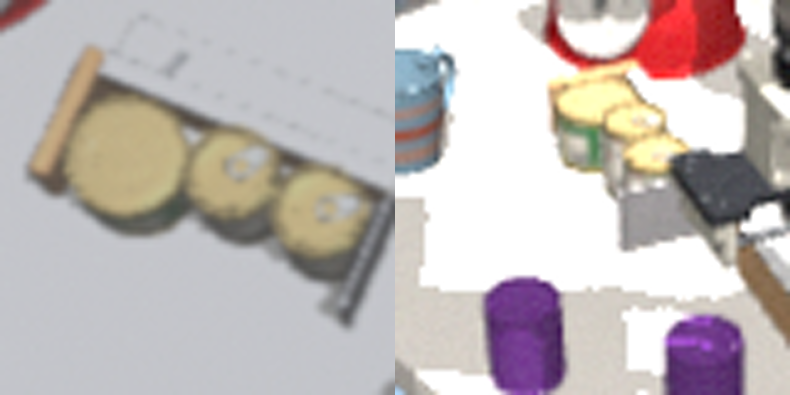

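Run:
```python
from fit import *
np.set_printoptions(precision=4,suppress=True)
T=np.load('T.npy'); p=robot.read_camera('top')
hsv=cv2.cvtColor(p['pixels'],cv2.COLOR_RGB2HSV); m=cv2.inRange(hsv,(15,60,60),(35,255,255)); m=cv2.morphologyEx(m,cv2.MORPH_CLOSE,np.ones((3,3)))
ys,xs=np.nonzero(m); k=(ys>130)&(ys<230); uv=np.c_[xs,ys][k]
R=np.array([toR(T,onplane(p,u,.072)) for u in uv])
for lo,hi in((-.02,.042),(.046,.096),(.102,.2)):
    s=R[(R[:,1]>lo)&(R[:,1]<hi)]; print(len(s),s.mean(0),s.min(0),s.max(0))
```

```text
230 [-0.0046  0.0198] [-0.0296 -0.0078] [0.0222 0.0418]
215 [-0.0035  0.0743] [-0.028  0.046] [0.0246 0.096 ]
624 [-0.0125  0.1466] [-0.0511  0.1021] [0.0371 0.187 ]
```

```bash
python3 -c "
from cell import robot
print(robot.hand_in())"
```

```text
the job is handed in; nothing more can be done
None
```

I pushed the stray tin into the gap against the back board, then slid the stop until the last pictures showed all three tins upright and close together against the end cheek, and handed the job in at about 19 s; no verdict came back.

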